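# Weigh the brown bottle from the partitioned carton

## Task

The brown bottle in the carton is to be weighed on the bench balance. First push the right-hand one of the balance's two interlocked range keys fully down, so that the latched left-hand key pops up; then reach at the carton's slant into the compartment, draw the bottle out past the dividers without disturbing the other containers in the carton, set it down gently and upright in the middle of the balance's round pan, and let go. The right-hand key must still be the one that is down at the end.

Things in the scene. Friction and masses are not known exactly. Their poses are not given: they have to be found in the camera images.
- bottle_mid (a point): Brown bottle, black cap, loose, 0.15 to 0.28 kg, 105 mm tall: cylinder 54 mm wide up to 75 mm, then a shoulder to the cap (28 mm wide). In one of the two front compartments (varies), leaning with the carton. Point on its axis 52.5 mm from the base; z towards the cap (at the start the draw-out direction), y at the start along the row. Grip across y about 65 mm above the base.
- carton: Open cardboard carton on a plywood rest, fixed, leaning 25 deg: its mouth faces up and towards the robot. Origin on the bench; z up, x away from the robot, y left along the row. The compartments' axis, outwards, is (-0.423, 0, 0.906) in this frame. 2 x 2 compartments, each 110 mm along y, 64 mm front to back, 95 mm deep; walls 4 mm. Front and side flaps hang outside.
- mouth_left (a point): Centre of the mouth (rim level, 95 mm from the compartment floor) of the left front compartment; axes as the carton. The brown bottle or the jar stands in it against the front wall, with its axis 4.5 mm nearer the front than the middle, and a gap of 28 mm on each side (y) of the bottle.
- mouth_right (a point): The same for the right front compartment, 114 mm to the right of the left one. The back row lies 68 mm behind the front row, along the leaning floor.
- flap_top (a point): Middle of the top edge of the carton's open back flap, about 0.28 m above the bench. The flap goes on from the back wall, 125 mm beyond the rim in the same slanted direction and as wide as the carton (232 mm), so it leans over the compartments: a gripper pointing straight down at the bottle strikes it.
- jar_mid (a point): Low glass jar with a white lid, 53 mm in diameter, 66 mm tall, loose, in the other front compartment; the point is its centre, z along its axis. To be left alone.
- glue_mid (a point): White glue bottle with an orange pointed nozzle, 48 mm in diameter, 154 mm tall with the nozzle (nozzle 10 mm wide above 125 mm), loose, in the left back compartment; the point is on its axis 60 mm above its base. To be left alone.
- vial_mid (a point): Small clear vial with a white cap, 34 mm in diameter, 68 mm tall, loose, in the right back compartment; the point is its centre. To be left alone.
- balance: Grey bench balance, fixed, 190 mm (x) by 170 mm (y), case top 48 mm above the bench; origin on the bench under its centre, x away from the robot, y to the left, z up. The pair of keys lies along y near its front edge (the robot's side), key centres 62 mm in front of the origin and 76 mm apart; the round pan lies behind them.
- pan_top (a point): Centre of the upper face of the round steel pan, 110 mm in diameter, flat, fixed, 61 mm above the bench, 34 mm behind the balance's origin; axes as the balance.
- key_left_top (a point): Centre of the top face of the left key (white, 28 mm along x, 26 mm along y). It moves with the key. Down (latched) at the start.
- key_right_top (a point): Centre of the top face of the right-hand key (robot's right, the balance's -y side), same size, up at the start: its top is then 64.5 mm above the bench. It is pushed straight down with about 3 N; beyond the full travel of 7 mm it meets a rigid stop.
- key_left (a joint): Depth of the left key in m: 0 up, 0.007 fully down. The keys are interlocked: pushing one down raises the other by as much; each stays where it is when released.
- key_right (a joint): Depth of the right-hand key in m: 0 up, 0.007 fully down.

How it is judged:
On the way, in this order (a step that is already met when the one before it is completed fails the run):
1. the right-hand key is fully down and the left-hand one is up, with the bottle still in its compartment (value of joint key_right above 0.0055 m and value of joint key_left below 0.0015 m and distance of bottle_mid from where it was at the start of the episode below 0.03 m), for 0.2 s.
2. the bottle has been lifted out of the carton in the gripper (height (world z) of bottle_mid above 0.15 m and contact force between the fingers and bottle above 0.5 N), for 0.1 s.
At the end, for the whole second after the job is handed in: The right-hand key is at least 5.5 mm down and the left-hand one is within 1.5 mm of fully up; the brown bottle stands at rest on the pan, upright within 0.08 rad, its axis within 28 mm of the pan's centre; the jar, the glue bottle and the vial are within 25 mm of where they started in the carton (value of joint key_right above 0.0055 m and value of joint key_left below 0.0015 m and horizontal distance between bottle_mid and pan_top below 0.028 m and z of bottle_mid in the frame of pan_top between 0.045 and 0.06 m and angle between bottle_mid's own z axis and vertical below 0.08 rad and linear speed of bottle below 0.02 m/s and angular speed of bottle below 0.1 rad/s and distance of each of jar_mid, glue_mid, vial_mid from where it was at the start of the episode below 0.025 m); the robot touches nothing.
It fails at once if the jar in the carton is disturbed (moved over 25 mm) (distance of jar_mid from where it was at the start of the episode above 0.025 m).
It fails at once if the glue bottle in the carton is disturbed (moved over 25 mm) (distance of glue_mid from where it was at the start of the episode above 0.025 m).
It fails at once if the vial in the carton is disturbed (moved over 25 mm) (distance of vial_mid from where it was at the start of the episode above 0.025 m).
It fails at once if the bottle is dropped or knocked: it moves faster than 0.45 m/s while the fingers are off it (linear speed of bottle above 0.45 m/s and contact force between the fingers and bottle below 0.01 N).
It also fails if it takes over 58 s, if anything falls off the work surface, if the arm or the gripper's body presses on something with over 40 N, if the wrist force passes 120 N, or if a joint passes its speed limit or range.

## Robot

A 7-joint arm with a two-finger parallel gripper is mounted at the origin on a cart in front of the work surface, level with it; the furniture and walls round the work are solid. World frame = base frame: x ahead of the robot, y to its left, z up, the work surface at z = 0. Lengths are in m, angles in rad, forces in N, time in s.
With the tool pointing down it reaches from about 0.425 to 1.025 m from the base axis. Payload 9.4 kg.
Tool frame: the origin (TCP) lies on the centre line of the jaws, within the pads' length; the fingertips stand 11 mm ahead of it and the grasp point (between the pads) lies 8 mm behind it (tip_extent is the distance from the TCP to the fingertips, in m); x points along the fingers, y is the direction in which the jaws open and shut, and the axes are right-handed (so a half turn about x gives the same grasp; the last joint's range is limited). The gripper opens to 93 mm and grips with 3 to 60 N. Pads are 15 mm wide; open, the fingers measure 128 mm over their backs; the gripper's body (75 mm by 188 mm) begins 65 mm behind the grasp point.
Start: joints at [-0.077, 0.599, -0.003, 1.599, 0.002, 0.943, -0.08], TCP at [0.725, -0, 0.23] pointing down, gripper open.
Joint ranges: [-2.57, 2.57], [-0.35, 1.97], [-1.29, 1.29], [0.11, 2.56], [-1.05, 4.19], [0.11, 1.86], [-2.63, 2.63]. Speed limits (rad/s): [2.22, 2.22, 3.01, 3.01, 3.14, 3.14, 3.14].

## Interface

Orientations are given as a unit quaternion [x, y, z, w].
In Python, from plant import observe, grab_frame, hand_in, tip_extent gives the robot as it stands.
- The arm moves only by the tool move_arm, never from a script. Its argument "moves" is a list of rows, each a list of 4 numbers: the shift along the tool's x, y, z in m, then the turn about the tool's x in degrees. A call has exactly 5 rows; each row shifts and turns the commanded pose from where the row before left it, along the tool's axes as they then stand; what a row does not reach is not made up. A row lasts 1/10 s, in which the tool goes at most 50 mm and 8.59 degrees, less where a joint would pass 70% of its speed; a pose out of reach is approached as far as the arm can. A call with a gripper value outside its range is refused whole. "claw" is the opening, from 0 (shut) to 1 (fully open), set as the call begins (left out, the last holds). The fingers move at their own pace and stop on an object; "grip_force" is the grip in N (left out, the last holds). Time passes only in rows, so rows that do not move let the fingers close, or fill a call up. It gives the time, the measured TCP pose, the force and the opening at its end, in the units of the state.
- observe(): the state, without advancing time (a new reading comes with each control period).
- grab_frame(name): name is "scene" or "side" or "wrist"; returns a dict with "pixels" (420x560x3 uint8, blue, green, red), "fx", "fy", "cx", "cy" (pixels), "extrinsics" (4x4, takes a point from camera to world coordinates); the wrist camera has in their place "hand_eye" (4x4, takes a point from camera to tool coordinates, whose origin is the TCP and whose axes are the tool frame's). Camera axes: x right, y down, z forward; pixel columns grow to the right and rows downward; lengths in m; the calibration is good to about 2 mm. A picture is of the moment at which its call begins: read the wrist's pose just before it. There is no depth.
- hand_in(): hands the job in, once; it reports no verdict.
The state is a dict: "t": time; "joint_positions": joint angles; "qd": joint speeds; "effort": joint torques, N m; "tool_pos": TCP position; "eef_rot": TCP orientation; "force": force on the tool from outside, world axes, zero at the start; "ft_torque": the same for the moment, N m; "opening": finger opening in m.
Only numpy, scipy, OpenCV 4.12 (cv2) and the standard library are available. Lean on these libraries where they do the work, as an engineer would, in place of code of your own. Each camera call takes 0.05 s, during which the arm holds its last target. There are 200 camera calls.

## Working session

There is one attempt and no reset: what is moved stays moved. The work goes in short steps, Python scripts to look and compute and a tool call to move; the robot and the scene stay as the last step left them, time stands still between calls to the robot, and variables do not carry over. Pictures are saved under pics/ and viewed, about 8 in all and at most 12, crops included, and the job is handed in when it is done.

Besides the shell and the picture viewer there is one more tool, called after "Request:" as a command line: name --pt "numbers of a row" for each row, then --argument value for the rest. move_arm: Moves the arm, as the interface text tells. Its arguments: {"type":"object","properties":{"moves":{"type":"array"},"claw":{"type":"number"},"grip_force":{"type":"number"}},"required":["moves"]}

```bash
mkdir -p pics; ls; python3 - <<'E'
from plant import *
import cv2,numpy as np
np.set_printoptions(precision=4,suppress=True)
print(observe(),tip_extent)
for n in ["scene","side","wrist"]:
    f=grab_frame(n); cv2.imwrite(f"pics/{n}0.png",f["pixels"])
    print(n,f["fx"],f["fy"],f["cx"],f["cy"],np.array(f.get("extrinsics",f.get("hand_eye"))))
E
```

```text
pics
{'t': 0.0, 'joint_positions': array([-0.0767,  0.6001, -0.0025,  1.6001,  0.0018,  0.9429, -0.0798]), 'qd': array([-0.0003, -0.0003, -0.0006,  0.0001,  0.0001,  0.0016, -0.001 ]), 'effort': array([  0.0006, -76.5061,   1.498 , -25.2344,  -0.0524,   0.0169,
         0.0002]), 'tool_pos': array([ 0.7245, -0.    ,  0.2288]), 'eef_rot': array([-0.4996, -0.5004,  0.5004, -0.4997]), 'force': array([ 0.1705, -0.5128,  0.2024]), 'ft_torque': array([ 0.0183, -0.0133,  0.0281]), 'opening': 0.0931296130337266} 0.011
scene 388.6886739764302 388.6886739764302 277.7042281636702 205.11450525721548 [[-0.7882 -0.2728  0.5517  0.0697]
 [-0.615   0.3141 -0.7233  0.6442]
 [ 0.024  -0.9093 -0.4154  0.563 ]
 [ 0.      0.      0.      1.    ]]
side 399.9856727846042 399.9856727846042 276.895225457985 207.20528388771905 [[-0.9846 -0.1042  0.1407  0.4382]
 [-0.1748  0.5406 -0.8229  0.6796]
 [ 0.0097 -0.8348 -0.5505  0.6477]
 [ 0.      0.      0.      1.    ]]
wrist 307.5889628541903 307.5889628541903 280.607316006429 209.29027169739447 [[-0.0005 -0.2916  0.9565 -0.1559]
 [ 1.     -0.0005  0.0004  0.0008]
 [ 0.0004  0.9565  0.2916 -0.0807]
 [ 0.      0.      0.      1.    ]]
```

View pics/scene0.png

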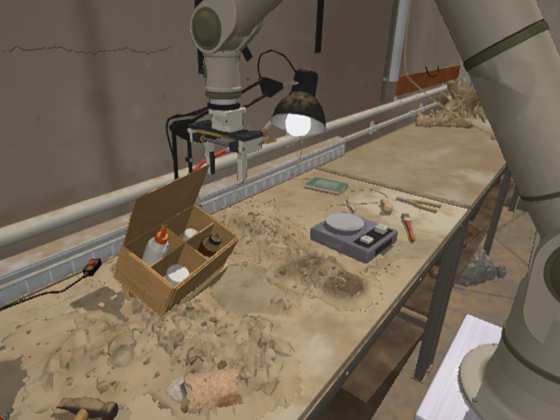

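View pics/side0.png

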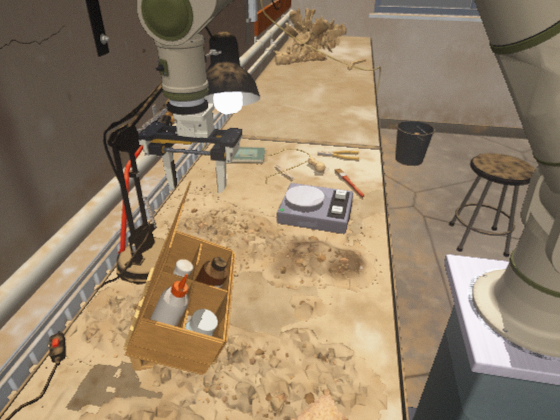

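The scene view shows the carton at about (180,250) and the balance at (355,235). In the side view the carton is at about (190,300), with the brown bottle in the right front compartment (215,270), and the balance is at (315,207). I'll enlarge these for precise pixels.

```bash
python3 - <<'E'
import cv2,numpy as np
a=cv2.imread("pics/side0.png");b=cv2.imread("pics/scene0.png")
def c(i,x,y,w,h,s):
    o=cv2.resize(i[y:y+h,x:x+w],None,fx=s,fy=s,interpolation=cv2.INTER_CUBIC)
    for k in range(0,w,10):
        cv2.line(o,(k*s,0),(k*s,6 if k%50 else 14),(0,0,255),1)
        if k%20==0: cv2.putText(o,str(x+k),(k*s,22),0,.35,(0,0,255),1)
    for k in range(0,h,10):
        cv2.line(o,(0,k*s),(6,k*s),(0,0,255),1)
        if k%20==0: cv2.putText(o,str(y+k),(8,k*s+4),0,.35,(0,0,255),1)
    return o
cv2.imwrite("pics/c1.png",np.hstack([c(a,120,180,130,195,3),c(b,110,165,130,195,3)]))
cv2.imwrite("pics/c2.png",np.hstack([c(a,270,175,95,65,4),c(b,305,205,100,65,4)]))
E
```

```text
(no output)
```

View pics/c1.png

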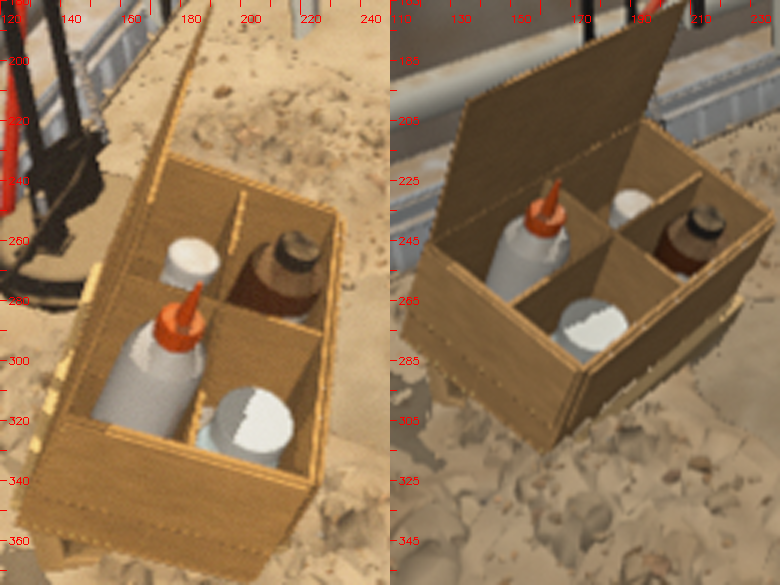

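View pics/c2.png

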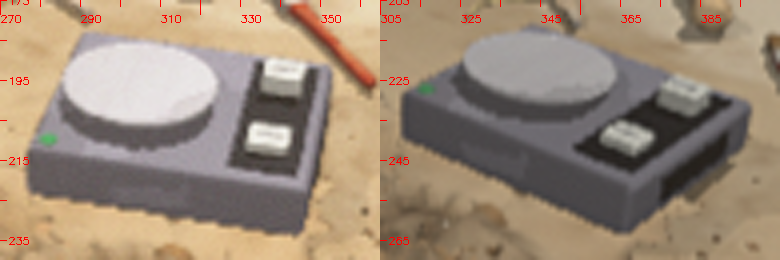

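The crops show the carton rim corners, with the brown bottle in the right front compartment and the jar in the left one. They also show the balance case corners, the pan and the keys. I'll fit both poses to these pixels.

```bash
cat > h.py <<'E'
import numpy as np
from scipy.optimize import least_squares
from scipy.spatial.transform import Rotation as R
np.set_printoptions(precision=4,suppress=True)
K={'side':(399.98567,276.8952,207.2053),'scene':(388.6887,277.7042,205.1145)}
E={'scene':np.array([[-0.7882,-0.2728,0.5517,0.0697],[-0.615,0.3141,-0.7233,0.6442],[0.024,-0.9093,-0.4154,0.563]]),
'side':np.array([[-0.9846,-0.1042,0.1407,0.4382],[-0.1748,0.5406,-0.8229,0.6796],[0.0097,-0.8348,-0.5505,0.6477]])}
def proj(c,p):
    q=(np.asarray(p)-E[c][:,3])@E[c][:,:3]; f,cx,cy=K[c]
    return np.array([cx+f*q[...,0]/q[...,2],cy+f*q[...,1]/q[...,2]]).T
def rz(a): return R.from_euler('z',a).as_matrix()
def tri(d):
    r=least_squares(lambda p:np.concatenate([proj(c,p)-d[c] for c in d]),[.7,0,.1]);return r.x,r.fun
E
python3 - <<'E'
from h import *
f=np.array([.906,0,.423]);u=np.array([-.423,0,.906]);y=np.array([0,1,0])
loc=np.array([s*.116*y+t*.070*f for s,t in[(-1,-1),(-1,1),(1,-1),(1,1)]])
loc=np.vstack([loc,.116*y+.07*f+.125*u,-.116*y+.07*f+.125*u])
px={'side':np.array([[233.3,251.7],[176,232.3],[226,341],[142,319.3],[np.nan]*2,[np.nan]*2]),'scene':np.array([[238,236.7],[194,205],[174.3,289],[123.3,246.7],[135.7,198.3],[208,165]])}
def fun(v):
    r=np.concatenate([(proj(c,loc@rz(v[3]).T+v[:3])-px[c]).ravel() for c in px]); return np.where(np.isnan(r),0,r)
s=least_squares(fun,[.75,.3,.14,0],loss='soft_l1')
print('carton',s.x,'\n',s.fun.reshape(2,-1,2))
C=s.x[:3];M=rz(s.x[3])
for n,o in[('mouthR',-.057*y-.034*f),('mouthL',.057*y-.034*f),('bottle_mid',-.057*y-.0385*f-.0425*u),('captop',-.057*y-.0385*f+.010*u),('jarTop',.057*y-.0385*f-.029*u)]:
    p=C+M@o;print(n,p,proj('side',p),proj('scene',p))
L=np.array([[.095,-.085,.048],[-.095,-.085,.048],[-.095,.085,.048],[.095,.085,.048],[.034,0,.061],[-.062,-.038,.0645],[-.062,.038,.0575]])
px2={'side':np.array([[291.25,183.25],[352.75,191.25],[345.75,221.75],[277,211.75],[305,195.75],[341.25,192],[337,207.5]]),
'scene':np.array([[336.25,212],[397.5,230.75],[366.25,251.25],[310.5,228.75],[345,221.5],[380.5,226],[366.5,237.5]])}
g=lambda v:np.concatenate([(proj(c,L@rz(v[2]).T+[v[0],v[1],0])-px2[c]).ravel() for c in px2])
s=least_squares(g,[.6,-.1,0],loss='soft_l1');print('bal',s.x,'\n',s.fun.reshape(2,-1,2))
print(L[4:]@rz(s.x[2]).T+[*s.x[:2],0])
E
```

```text
carton [0.6758 0.1757 0.1319 0.2159] 
 [[[-0.0256 -0.4001]
  [-7.0456 -2.4914]
  [ 0.0692  1.4277]
  [-0.8733  0.439 ]
  [ 0.      0.    ]
  [ 0.      0.    ]]

 [[ 0.9277  0.2729]
  [ 0.1745 -0.8573]
  [ 2.3603  0.3915]
  [-0.5794  0.0465]
  [ 0.0656  1.2117]
  [ 1.8142 -1.1826]]]
mouthR [0.6579 0.1134 0.1175] [214.7682 264.8432] [213.3656 239.0115]
mouthL [0.6335 0.2248 0.1175] [208.8931 308.9244] [181.862  263.2413]
bottle_mid [0.6715 0.1164 0.0771] [209.3834 280.0452] [209.1879 252.6152]
captop [0.6498 0.1117 0.1247] [218.7462 262.0056] [216.2749 237.1211]
jarTop [0.6415 0.2265 0.0893] [205.5786 320.0826] [179.7622 273.6324]
bal [ 0.4897 -0.2678 -0.0796] 
 [[[-1.5413 -1.2538]
  [ 0.4399 -0.5304]
  [ 0.9517  1.8387]
  [-1.7196  0.7888]
  [-0.7789 -0.2771]
  [-0.8299  0.374 ]
  [-0.3626  1.3606]]

 [[ 6.708  -2.3423]
  [ 1.5099 -0.7783]
  [ 1.7686  1.0622]
  [-1.1348 -1.1997]
  [-0.441  -0.6627]
  [ 0.6731  0.4258]
  [ 0.2207  0.6002]]]
[[ 0.5236 -0.2705  0.061 ]
 [ 0.4249 -0.3008  0.0645]
 [ 0.4309 -0.225   0.0575]]
```

Request:
move_arm --pt "0 -0.03 0.03 0" --pt "0 -0.03 0.03 0" --pt "0 -0.03 0.03 0" --pt "0 -0.03 0.03 0" --pt "0 -0.03 0.03 0" --claw 0

```text
t: 0.65
tool_pos: [0.5735, -0.151, 0.2294]
eef_rot: [0.5, 0.5, -0.5, 0.5]
force: [-0.5, -0.7, 0.8]
opening: 0.0573
```

Request:
move_arm --pt "0 -0.03 0.03 0" --pt "0 -0.03 0.03 0" --pt "0 -0.03 0.03 0" --pt "0 -0.03 0.03 0" --pt "0 -0.03 0.03 0"

```text
t: 1.15
tool_pos: [0.4236, -0.301, 0.2297]
eef_rot: [0.5, 0.5, -0.5, 0.5]
force: [0.5, -0.7, 1.1]
opening: 0.0175
```

```bash
python3 - <<'E'
from plant import *
from h import *
import cv2
o=observe();print(o)
f=grab_frame("wrist");H=np.array(f["hand_eye"]);T=np.eye(4);T[:3,:3]=R.from_quat(o["eef_rot"]).as_matrix();T[:3,3]=o["tool_pos"]
W=T@H;print(W)
np.save("w1.npy",W);im=f["pixels"]
for n,p in [('key',[.4249,-.3008,.0645]),('kl',[.4309,-.225,.0575]),('pan',[.5236,-.2705,.061]),('tip',o["tool_pos"])]:
    q=W[:3,:3].T@(np.array(p)-W[:3,3]);print(n,f["cx"]+f["fx"]*q[0]/q[2],f["cy"]+f["fy"]*q[1]/q[2],q[2])
cv2.imwrite("pics/w1.png",im)
E
```

```text
{'t': 1.15, 'joint_positions': array([ 0.5036,  0.3546,  0.0064,  2.0665, -0.0033,  0.7204,  0.5123]), 'qd': array([ 0.7322, -0.0987,  0.058 ,  0.1744, -0.028 , -0.0813,  0.7998]), 'effort': array([ -6.7046, -52.5836,   0.3415, -19.9454,  -0.04  ,   0.3268,
        -1.384 ]), 'tool_pos': array([ 0.4236, -0.301 ,  0.2297]), 'eef_rot': array([ 0.5   ,  0.5   , -0.5   ,  0.5001]), 'force': array([ 0.5352, -0.7455,  1.0977]), 'ft_torque': array([-0.0774,  0.0111,  0.0015]), 'opening': 0.017485004272815567}
[[ 1.     -0.0004  0.0005  0.4244]
 [-0.0003 -0.9565 -0.2917 -0.2203]
 [ 0.0006  0.2917 -0.9565  0.3856]
 [ 0.      0.      0.      1.    ]]
key 280.88555606671844 193.82690607624184 0.33062957810691845
kl 286.7300001414585 120.32710206874016 0.3152188544672098
pan 374.2383823899145 165.14829420847258 0.325189829863344
tip 279.0304192203345 265.80623662392077 0.172704886294977
```

View pics/w1.png

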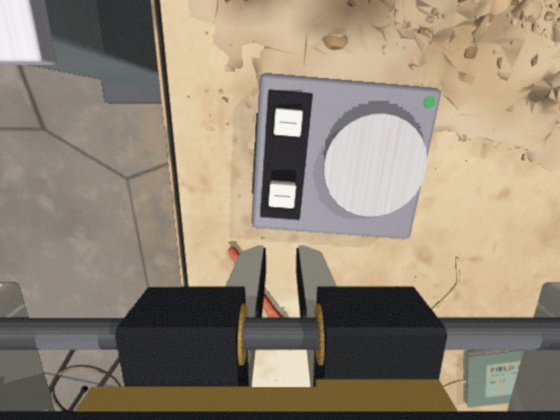

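The wrist view has the right key at (282,194), the left key at (288,122) and the pan at (375,165). Each is within 2 px of its prediction, so I'm pressing.

Request:
move_arm --pt "0.03 0 0 0" --pt "0.03 0 0 0" --pt "0.03 0.001 0 0" --pt "0.03 0 0 0" --pt "0.02 0 0 0"

```text
t: 1.7
tool_pos: [0.4256, -0.2996, 0.0878]
eef_rot: [0.5, 0.501, -0.5, 0.499]
force: [-0.1, 0.3, 0.5]
opening: 0.0001
```

Request:
move_arm --pt "0.01 0 0 0" --pt "0.004 0 0 0" --pt "0.004 0 0 0" --pt "0.002 0 0 0" --pt "0 0 0 0"

```text
t: 2.2
tool_pos: [0.4264, -0.3002, 0.0701]
eef_rot: [0.5, 0.5, -0.5, 0.5]
force: [0.8, -0.1, -0.0]
opening: 0.0004
```

Request:
move_arm --pt "0.001 0 0 0" --pt "0.001 0 0 0" --pt "0.001 0 0 0" --pt "0 0 0 0" --pt "0 0 0 0"

```text
t: 2.7
tool_pos: [0.4266, -0.3004, 0.0686]
eef_rot: [0.5, 0.499, -0.5, 0.501]
force: [-3.0, 2.9, 26.3]
opening: 0.0006
```

Request:
move_arm --pt "-0.02 0 0 0" --pt "-0.045 0 0 0" --pt "-0.045 0 0 0" --pt "-0.045 0 0 0" --pt "-0.02 0.02 -0.04 0" --claw 1

```text
t: 3.2
tool_pos: [0.4451, -0.2651, 0.246]
eef_rot: [-0.502, -0.495, 0.502, -0.5]
force: [1.1, -0.2, -0.7]
opening: 0.0361
```

Request:
move_arm --pt "-0.005 0.02 -0.04 0" --pt "-0.005 0.02 -0.04 0" --pt "-0.005 0.02 -0.04 0" --pt "-0.005 0.02 -0.04 0" --pt "-0.005 0.02 -0.04 0"

```text
t: 3.7
tool_pos: [0.5466, -0.0584, 0.2673]
eef_rot: [0.5, 0.5, -0.5, 0.5]
force: [0.6, -0.5, 0.1]
opening: 0.076
```

Request:
move_arm --pt "-0.005 0.02 -0.04 0" --pt "-0.005 0.02 -0.04 0" --pt "-0.005 0.02 -0.04 0" --pt "-0.005 0.02 -0.04 0" --pt "-0.005 0.02 -0.04 0"

```text
t: 4.2
tool_pos: [0.6466, 0.1416, 0.2922]
eef_rot: [0.5, 0.5, -0.5, 0.5]
force: [0.5, -0.6, 0.8]
opening: 0.093
```

Request:
move_arm --pt "-0.045 0 0 -8" --pt "-0.045 0 0 -8" --pt "-0.045 0 0 -8" --pt "-0.045 0 0 -8" --pt "-0.045 0 0 -8"

```text
t: 4.7
tool_pos: [0.6455, 0.1398, 0.5189]
eef_rot: [0.297, 0.641, -0.297, 0.642]
force: [1.3, 0.2, -0.3]
opening: 0.0927
```

Request:
move_arm --pt "-0.045 0 0 -8" --pt "-0.045 0 0 -8" --pt "-0.045 0 0 -8" --pt "-0.045 0 0 -8" --pt "-0.045 0 0 -8"

```text
t: 5.2
tool_pos: [0.6464, 0.1366, 0.6784]
eef_rot: [0.114, 0.699, -0.113, 0.697]
force: [1.9, -0.6, -0.8]
opening: 0.0933
```

```bash
python3 - <<'E'
from plant import *
from h import *
o=observe();print(o["t"],o["tool_pos"],o["joint_positions"]);print(R.from_quat(o["eef_rot"]).as_matrix())
E
```

```text
5.2 [0.6464 0.1366 0.6784] [-0.3652  0.3684  0.1339  0.9341 -0.0519  1.8437  0.9941]
[[-0.0023  0.3171  0.9484]
 [ 0.0013  0.9484 -0.3171]
 [-1.      0.0005 -0.0026]]
```

Request:
move_arm --pt "-0.05 0 0 0" --pt "-0.05 0 0 0" --pt "-0.05 0 0 0" --pt "-0.05 0 0 0" --pt "-0.05 0 0 0"

```text
t: 5.7
tool_pos: [0.5897, 0.1247, 0.7946]
eef_rot: [0.138, 0.635, -0.09, 0.755]
force: [-0.0, 0.4, 0.1]
opening: 0.0931
```

```bash
cat > st.py <<'E'
from plant import *
from h import *
o=observe();print(o["t"],o["tool_pos"],o["joint_positions"],o["force"],o["opening"]);print(R.from_quat(o["eef_rot"]).as_matrix())
E
python3 st.py
```

```text
5.7 [0.5897 0.1247 0.7946] [-0.558   0.2327  0.3982  0.8793 -0.1017  1.8617  1.0293] [-0.0446  0.3848  0.0852] 0.09314289319382829
[[ 0.178   0.3113  0.9335]
 [ 0.0399  0.9456 -0.3229]
 [-0.9832  0.0947  0.1558]]
```

Request:
move_arm --pt "-0.05 0 0 0" --pt "-0.05 0 0 0" --pt "-0.05 0 0 0" --pt "-0.05 0 0 0" --pt "0 0 0 0"

```text
t: 6.2
tool_pos: [0.526, 0.1094, 0.8789]
eef_rot: [0.158, 0.578, -0.068, 0.798]
force: [-0.1, -0.5, 0.6]
opening: 0.0931
```

```bash
python3 st.py
```

```text
6.2 [0.526  0.1094 0.8789] [-0.8715  0.1052  0.7024  0.8602 -0.0859  1.8623  1.0234] [-0.0818 -0.4979  0.5896] 0.09305428349161164
[[ 0.3222  0.2907  0.9009]
 [ 0.0744  0.941  -0.3302]
 [-0.9437  0.1735  0.2816]]
```

Request:
move_arm --pt "-0.05 0 0 0" --pt "-0.05 0 0 0" --pt "-0.03 0 0 0" --pt "0 0 0 0" --pt "0 0 0 0"

```text
t: 6.7
tool_pos: [0.4989, 0.109, 0.9055]
eef_rot: [0.161, 0.557, -0.061, 0.812]
force: [-0.6, 1.0, 0.0]
opening: 0.0929
```

```bash
python3 st.py
```

```text
6.7 [0.4989 0.109  0.9055] [-1.3302  0.0559  1.1338  0.8655 -0.0545  1.8616  1.0165] [-0.614   0.9613  0.0449] 0.09286600048335969
[[ 0.3716  0.2786  0.8856]
 [ 0.0797  0.9408 -0.3294]
 [-0.9249  0.193   0.3275]]
```

Request:
move_arm --pt "0.04 0 0 0" --pt "0.04 0 0 0" --pt "0.04 0 0 0" --pt "0.04 0 0 0" --pt "0.04 0 0 0"

```text
t: 7.2
tool_pos: [0.5741, 0.1219, 0.7189]
eef_rot: [0.162, 0.557, -0.063, 0.812]
force: [0.7, 0.3, 0.2]
opening: 0.0925
```

```bash
python3 st.py
```

```text
7.2 [0.5741 0.1219 0.7189] [-1.4149  0.0034  1.124   1.3598  0.0294  1.3915  0.9537] [0.693  0.2947 0.2414] 0.09251666913948998
[[ 0.3721  0.283   0.884 ]
 [ 0.0782  0.9394 -0.3336]
 [-0.9249  0.1933  0.3275]]
```

Request:
move_arm --pt "0.04 0 0 0" --pt "0.04 0 0 0" --pt "0.04 0 0 0" --pt "0.04 0 0 0" --pt "0.04 0 0 0"

```text
t: 7.7
tool_pos: [0.6493, 0.1372, 0.5326]
eef_rot: [0.162, 0.557, -0.064, 0.812]
force: [-0.2, 1.4, 0.5]
opening: 0.093
```

```bash
python3 st.py
```

```text
7.7 [0.6493 0.1372 0.5326] [-1.1466  0.2433  1.0991  1.6462 -0.3028  1.0072  1.2552] [-0.2198  1.4314  0.506 ] 0.09299958144512102
[[ 0.3703  0.2847  0.8842]
 [ 0.077   0.9392 -0.3346]
 [-0.9257  0.192   0.3259]]
```

Request:
move_arm --pt "0.03 0 0 -7.6" --pt "0.03 0 0 -7.6" --pt "0.03 0 0 -7.6" --pt "0.03 0 0 -7.6" --pt "0 0 0 0"

```text
t: 8.2
tool_pos: [0.6925, 0.1463, 0.4193]
eef_rot: [-0.057, 0.557, 0.085, 0.824]
force: [-1.4, 1.0, 0.0]
opening: 0.0933
```

```bash
python3 st.py; python3 - <<'E'
from plant import *
from h import *
import cv2
cap,res=tri({'side':[220,259.3],'scene':[215.7,236]});print('cap',cap,res)
o=observe();Rt=R.from_quat(o["eef_rot"]).as_matrix()
f=grab_frame("wrist");H=np.array(f["hand_eye"]);T=np.eye(4);T[:3,:3]=Rt;T[:3,3]=o["tool_pos"]
W=T@H;np.save("w2.npy",W);print(W)
for n,p in [('cap',cap),('capfit',[.6498,.1117,.1247]),('mouthR',[.6579,.1134,.1175])]:
    q=W[:3,:3].T@(np.array(p)-W[:3,3]);print(n,f["cx"]+f["fx"]*q[0]/q[2],f["cy"]+f["fy"]*q[1]/q[2],q[2])
cv2.imwrite("pics/w2.png",f["pixels"])
E
```

```text
8.2 [0.6925 0.1463 0.4193] [-0.8918  0.3524  0.83    1.7453 -0.3964  0.7974  1.8604] [-1.3533  0.9667  0.0137] 0.09326372391031763
[[ 0.3651 -0.2036  0.9084]
 [ 0.0757  0.9791  0.189 ]
 [-0.9279 -0.0003  0.3729]]
cap [0.6462 0.1147 0.1325] [-0.2082  0.8913  0.5605 -0.9087]
[[-0.2033  0.7612  0.6159  0.5622]
 [ 0.9791  0.1572  0.1288  0.1179]
 [ 0.0012  0.6292 -0.7773  0.5335]
 [ 0.      0.      0.      1.    ]]
cap 263.1345784485739 49.21023576301252 0.3629200013348883
capfit 260.4281342641276 50.442550702565086 0.370854410318638
mouthR 261.006940080745 56.472666052571356 0.38165806438479094
```

View pics/w2.png

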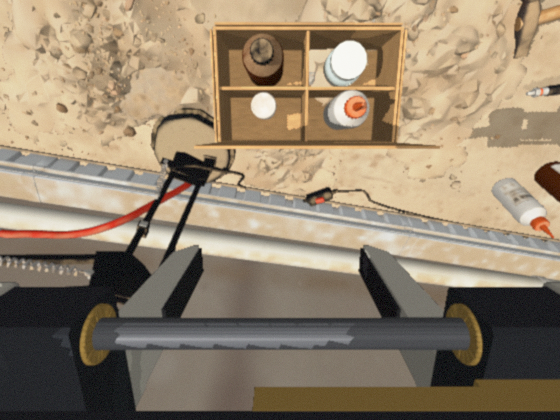

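The wrist view shows the carton square to the tool. The cap is at (262,49), matching the prediction (263,49), and the compartment runs x 217–304. Next I'll go to a pre-grasp 0.12 m back along the slant with the jaws at about 65 mm.

Request:
move_arm --pt "0 -0.0047 -0.0306 0" --pt "0 -0.0047 -0.0306 0" --pt "0 -0.0047 -0.0306 0" --pt "0 -0.0047 -0.0306 0" --pt "0 -0.0047 -0.0306 0" --claw 0.7

```text
t: 8.75
tool_pos: [0.5588, 0.0949, 0.3676]
eef_rot: [-0.054, 0.553, 0.084, 0.827]
force: [0.3, -0.7, 0.4]
opening: 0.0656
```

Request:
move_arm --pt "0.036 0 0 0" --pt "0.036 0 0 0" --pt "0.036 0 0 0" --pt "0.036 0 0 0" --pt "0.034 0 0 0"

```text
t: 9.25
tool_pos: [0.6271, 0.1101, 0.2021]
eef_rot: [-0.054, 0.553, 0.084, 0.827]
force: [1.0, 0.8, 0.0]
opening: 0.0649
```

```bash
python3 st.py; python3 - <<'E'
from plant import *
from h import *
import cv2
o=observe();Rt=R.from_quat(o["eef_rot"]).as_matrix()
f=grab_frame("wrist");H=np.array(f["hand_eye"]);T=np.eye(4);T[:3,:3]=Rt;T[:3,3]=o["tool_pos"]
W=T@H;np.save("w3.npy",W)
for n,p in [('cap',[.648,.113,.1285]),('grasp',[.6645,.1166,.0923])]:
    p=np.array(p);q=W[:3,:3].T@(p-W[:3,3]);print(n,f["cx"]+f["fx"]*q[0]/q[2],f["cy"]+f["fy"]*q[1]/q[2],q[2],'in tool',Rt.T@(p-o["tool_pos"]))
cv2.imwrite("pics/w3.png",f["pixels"])
E
```

```text
9.25 [0.6271 0.1101 0.2021] [-0.5748  0.4479  0.4172  2.1542 -0.7735  0.2427  2.2658] [0.9655 0.7882 0.0304] 0.06492465546067985
[[ 0.3739 -0.1998  0.9057]
 [ 0.0797  0.9798  0.1833]
 [-0.924   0.0037  0.3823]]
cap 280.0374550830263 210.64356526482084 0.24281642379656904 in tool [ 0.0761 -0.0016 -0.0087]
grasp 280.17108923979106 199.48202086910186 0.2814786283662403 in tool [ 0.116  -0.0015 -0.0069]
```

View pics/w3.png

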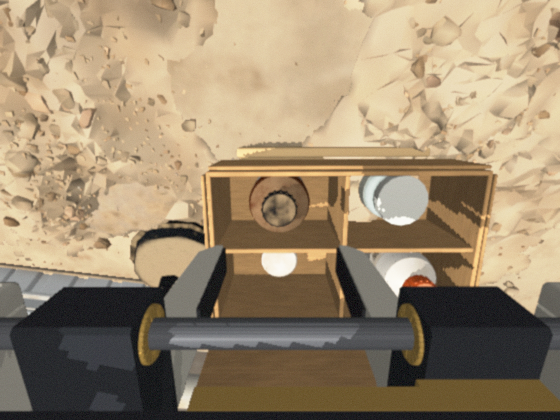

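The wrist view has the cap at (278,210) against a predicted (280,211), and the compartment spans x 212–341. I'll correct about 3 mm sideways and 7 mm towards the front, then advance in stages.

Request:
move_arm --pt "0 -0.003 -0.007 0" --pt "0.015 0 0 0" --pt "0.015 0 0 0" --pt "0.01 0 0 0" --pt "0 0 0 0"

```text
t: 9.8
tool_pos: [0.6351, 0.1085, 0.1643]
eef_rot: [-0.056, 0.553, 0.085, 0.827]
force: [-0.1, -1.0, 0.7]
opening: 0.0651
```

```bash
python3 st.py; python3 - <<'E'
from plant import *
from h import *
import cv2
f=grab_frame("wrist");o=observe();Rt=R.from_quat(o["eef_rot"]).as_matrix()
p=Rt.T@(np.array([.6645,.1166,.0923])-o["tool_pos"]);print(p)
cv2.imwrite("pics/w4.png",f["pixels"])
E
```

```text
9.8 [0.6351 0.1085 0.1643] [-0.457   0.5009  0.2656  2.1634 -0.853   0.1472  2.3519] [-0.0835 -1.0217  0.6695] 0.06511253805469831
[[ 0.3743 -0.2026  0.9049]
 [ 0.0787  0.9793  0.1867]
 [-0.924   0.0013  0.3824]]
[0.0784 0.0018 0.0004]
```

View pics/w4.png

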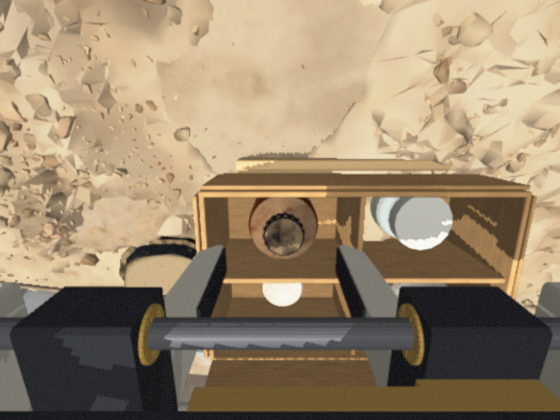

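The wrist view has the cap at (284,231) and the bottle body at x 249–317. The compartment spans x 203–353, so its centre is at 278. The tool midline (280.6) lies between bottle and compartment centre, so I'll advance slowly and watch the force and joint 6.

Request:
move_arm --pt "0.008 0 0 0" --pt "0.008 0 0 0" --pt "0.008 0 0 0" --pt "0.006 0 0 0" --pt "0 0 0 0"

```text
t: 10.35
tool_pos: [0.6469, 0.1117, 0.136]
eef_rot: [-0.058, 0.554, 0.086, 0.826]
force: [-0.3, -0.5, 0.3]
opening: 0.0652
```

```bash
cat >> st.py <<'E'
print('grasp in tool',R.from_quat(o["eef_rot"]).as_matrix().T@(np.array([.6645,.1166,.0923])-o["tool_pos"]))
E
python3 st.py
```

```text
10.35 [0.6469 0.1117 0.136 ] [-0.417   0.5545  0.2127  2.1524 -1.0441  0.1067  2.544 ] [-0.3052 -0.4606  0.3331] 0.06518003575481106
[[ 0.3716 -0.2057  0.9053]
 [ 0.078   0.9786  0.1903]
 [-0.9251 -0.0001  0.3797]]
grasp in tool [0.0473 0.0012 0.0003]
```

Request:
move_arm --pt "0.004 0 0 0" --pt "0.004 0 0 0" --pt "0.004 0 0 0" --pt "0 0 0 0" --pt "0 0 0 0"

```text
t: 10.85
tool_pos: [0.6529, 0.1127, 0.1274]
eef_rot: [-0.057, 0.557, 0.085, 0.824]
force: [0.7, -0.4, 0.4]
opening: 0.0654
```

```bash
python3 st.py
```

```text
10.85 [0.6529 0.1127 0.1274] [-0.4094  0.5734  0.2054  2.1393 -1.0447  0.1065  2.5434] [ 0.6889 -0.3991  0.4462] 0.0653720657094771
[[ 0.366  -0.2047  0.9078]
 [ 0.0771  0.9788  0.1896]
 [-0.9274  0.0006  0.374 ]]
grasp in tool [ 0.0371  0.0014 -0.0018]
```

Request:
move_arm --pt "0.004 0 -0.001 0" --pt "0.004 0 -0.001 0" --pt "0.004 0 -0.001 0" --pt "0.004 0 -0.001 0" --pt "0 0 0 0"

```text
t: 11.35
tool_pos: [0.6582, 0.1137, 0.1155]
eef_rot: [-0.058, 0.561, 0.085, 0.821]
force: [0.0, -0.5, -0.3]
opening: 0.0652
```

```bash
python3 st.py
```

```text
11.35 [0.6582 0.1137 0.1155] [-0.4009  0.5974  0.1967  2.1256 -1.0447  0.1065  2.5436] [ 0.0442 -0.547  -0.3078] 0.06516530376022325
[[ 0.356  -0.2051  0.9117]
 [ 0.0754  0.9787  0.1907]
 [-0.9314  0.0008  0.3639]]
grasp in tool [ 0.024   0.0016 -0.0021]
```

Request:
move_arm --pt "0.005 0 -0.0015 0" --pt "0.005 0 -0.0015 0" --pt "0.005 0 -0.0015 0" --pt "0.005 0 -0.0015 0" --pt "0 0 0 0"

```text
t: 11.85
tool_pos: [0.6639, 0.1146, 0.1007]
eef_rot: [-0.058, 0.567, 0.085, 0.818]
force: [-0.3, -0.1, -0.1]
opening: 0.065
```

```bash
python3 st.py
```

```text
11.85 [0.6639 0.1146 0.1007] [-0.3914  0.6262  0.187   2.1098 -1.0447  0.1065  2.5437] [-0.3264 -0.1456 -0.0842] 0.06498264636051806
[[ 0.3435 -0.2053  0.9164]
 [ 0.0733  0.9787  0.1918]
 [-0.9363  0.0013  0.3512]]
grasp in tool [ 0.0082  0.0018 -0.002 ]
```

Request:
move_arm --pt "0.005 0 -0.0015 0" --pt "0.005 0 -0.0015 0" --pt "0.005 0 -0.0015 0" --pt "0.002 0 -0.001 0" --pt "0 0 0 0"

```text
t: 12.35
tool_pos: [0.6682, 0.1153, 0.0882]
eef_rot: [-0.059, 0.571, 0.085, 0.814]
force: [-0.4, 0.4, -0.6]
opening: 0.0653
```

```bash
python3 st.py; python3 - <<'E'
from plant import *
import cv2
cv2.imwrite("pics/w5.png",grab_frame("wrist")["pixels"])
E
```

```text
12.35 [0.6682 0.1153 0.0882] [-0.3841  0.6498  0.1795  2.097  -1.0447  0.1065  2.5438] [-0.3576  0.377  -0.5754] 0.06527346332119421
[[ 0.333  -0.2054  0.9203]
 [ 0.0717  0.9787  0.1925]
 [-0.9402  0.0018  0.3406]]
grasp in tool [-0.005   0.002  -0.0018]
```

View pics/w5.png

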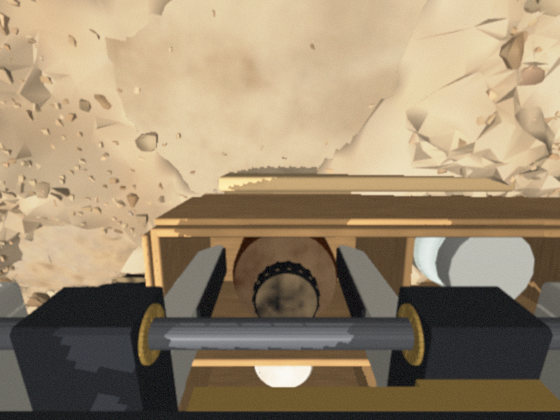

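The bottle sits between the fingers, with the cap at (286,290) and the pads either side. Closing.

Request:
move_arm --pt "0 0 0 0" --pt "0 0 0 0" --pt "0 0 0 0" --pt "0 0 0 0" --pt "0 0 0 0" --claw 0 --grip_force 25

```text
t: 12.9
tool_pos: [0.6682, 0.1155, 0.0887]
eef_rot: [-0.058, 0.571, 0.085, 0.814]
force: [-0.8, 1.0, 1.7]
opening: 0.0538
```

Request:
move_arm --pt "-0.003 0 0 0" --pt "-0.008 0 -0.0004 0" --pt "-0.008 0 -0.0004 0" --pt "-0.008 0 -0.0004 0" --pt "-0.008 0 -0.0004 0"

```text
t: 13.4
tool_pos: [0.6547, 0.1125, 0.1218]
eef_rot: [-0.059, 0.571, 0.085, 0.814]
force: [1.0, -0.4, -1.8]
opening: 0.0535
```

```bash
python3 st.py
```

```text
13.4 [0.6547 0.1125 0.1218] [-0.4673  0.5961  0.298   2.1161 -1.0087  0.1816  2.5036] [ 1.0012 -0.4112 -1.8132] 0.053548573503888856
[[ 0.3336 -0.2055  0.9201]
 [ 0.0719  0.9787  0.1925]
 [-0.94    0.0019  0.3412]]
grasp in tool [ 0.0313  0.002  -0.0003]
```

Request:
move_arm --pt "-0.014 0 -0.0006 0" --pt "-0.014 0 -0.0006 0" --pt "-0.014 0 -0.0006 0" --pt "-0.014 0 -0.0006 0" --pt "-0.014 0 -0.0006 0"

```text
t: 13.9
tool_pos: [0.6284, 0.107, 0.1868]
eef_rot: [-0.058, 0.571, 0.085, 0.814]
force: [0.9, -0.9, -1.3]
opening: 0.0535
```

Request:
move_arm --pt "-0.02 0 0 0" --pt "-0.02 0 0 0" --pt "-0.02 0 0 0" --pt "-0.02 0 0 0" --pt "-0.02 0 0 0"

```text
t: 14.4
tool_pos: [0.5947, 0.0996, 0.2808]
eef_rot: [-0.058, 0.571, 0.085, 0.814]
force: [0.3, 1.5, -1.6]
opening: 0.0536
```

```bash
python3 st.py
```

```text
14.4 [0.5947 0.0996 0.2808] [-0.8817  0.3626  0.8304  2.1192 -0.6457  0.4999  2.1763] [ 0.2792  1.543  -1.5622] 0.05359562155493265
[[ 0.3329 -0.2053  0.9204]
 [ 0.0723  0.9787  0.1921]
 [-0.9402  0.0026  0.3406]]
grasp in tool [0.2017 0.0018 0.0033]
```

Request:
move_arm --pt "0 0 -0.03 0" --pt "0 0 -0.03 0" --pt "0 0 -0.03 0" --pt "0 0 -0.03 0" --pt "0 0 -0.03 0"

```text
t: 14.9
tool_pos: [0.456, 0.0707, 0.2286]
eef_rot: [-0.058, 0.571, 0.085, 0.814]
force: [0.3, 0.6, -1.9]
opening: 0.0538
```

```bash
python3 st.py
```

```text
14.9 [0.456  0.0707 0.2286] [-0.8612  0.2269  0.7033  2.4507 -0.753   0.2235  2.2944] [ 0.2569  0.5514 -1.9005] 0.05378487773347289
[[ 0.3335 -0.2058  0.92  ]
 [ 0.0727  0.9786  0.1925]
 [-0.9399  0.0027  0.3413]]
grasp in tool [0.201  0.0016 0.1541]
```

Request:
move_arm --pt "-0.007 0 -0.028 0" --pt "-0.007 0 -0.028 0" --pt "-0.007 0 -0.028 0" --pt "-0.007 0 -0.028 0" --pt "-0.007 0 -0.028 0"

```text
t: 15.4
tool_pos: [0.3741, 0.0531, 0.2086]
eef_rot: [-0.057, 0.6, 0.09, 0.793]
force: [-0.6, 0.1, -2.9]
opening: 0.0534
```

```bash
python3 st.py
```

```text
15.4 [0.3741 0.0531 0.2086] [-0.4449  0.1439  0.1722  2.5599 -0.1453  0.1648  1.6422] [-0.6436  0.092  -2.8774] 0.05342967896990535
[[ 0.2628 -0.21    0.9417]
 [ 0.0741  0.9775  0.1973]
 [-0.962   0.0179  0.2725]]
grasp in tool [ 0.1929 -0.001   0.2544]
```

Request:
move_arm --pt "0.01 0 -0.02 0" --pt "0.01 0 -0.02 0" --pt "0.01 0 -0.02 0" --pt "0.01 0 -0.02 0" --pt "0.01 0 -0.02 0"

```text
t: 15.9
tool_pos: [0.3016, 0.0413, 0.1568]
eef_rot: [-0.087, 0.693, 0.086, 0.711]
force: [-1.0, -0.6, -2.1]
opening: 0.0533
```

```bash
python3 st.py
```

```text
15.9 [0.3016 0.0413 0.1568] [ 0.3176  0.3346 -0.8234  2.5598  0.6812  0.4098  0.7046] [-0.9985 -0.5659 -2.1279] 0.053322372254686216
[[ 0.0257 -0.242   0.9699]
 [ 0.0015  0.9703  0.2421]
 [-0.9997 -0.0048  0.0253]]
grasp in tool [ 0.0739 -0.0145  0.3686]
```

Request:
move_arm --pt "0.004 0 -0.012 0" --pt "0.004 0 -0.012 0" --pt "0 0 0 0" --pt "0 0 0 0" --pt "0 0 0 0"

```text
t: 16.4
tool_pos: [0.2855, 0.0378, 0.1508]
eef_rot: [-0.092, 0.708, 0.085, 0.695]
force: [0.2, 0.3, -1.3]
opening: 0.0534
```

```bash
python3 st.py
```

```text
16.4 [0.2855 0.0378 0.1508] [ 0.5616  0.4875 -1.2296  2.5595  0.8671  0.6171  0.4195] [ 0.211   0.3189 -1.3436] 0.05339773262788198
[[-0.0174 -0.2493  0.9683]
 [-0.0124  0.9684  0.2491]
 [-0.9998 -0.0077 -0.02  ]]
grasp in tool [ 0.0509 -0.0177  0.3878]
```

Request:
move_arm --pt "-0.01 0 0.02 0" --pt "-0.02 0 0.025 0" --pt "-0.02 0 0.025 0" --pt "-0.02 0 0.025 0" --pt "-0.02 0 0.025 0"

```text
t: 16.9
tool_pos: [0.4041, 0.0695, 0.2396]
eef_rot: [-0.093, 0.708, 0.085, 0.695]
force: [0.3, 0.3, -2.8]
opening: 0.0535
```

```bash
python3 st.py;cat > go.py <<'E'
import sys
from plant import *
from h import *
o=observe();Rt=R.from_quat(o["eef_rot"]).as_matrix();print(Rt.T@(np.array([float(a) for a in sys.argv[1:4]])-o["tool_pos"]))
E
python3 go.py .5236 -.2705 .25
```

```text
16.9 [0.4041 0.0695 0.2396] [ 0.6155  0.4466 -1.2407  2.2127  0.5616  0.8803  0.8418] [ 0.2672  0.2771 -2.7656] 0.05350300876998684
[[-0.0159 -0.251   0.9679]
 [-0.0133  0.968   0.2508]
 [-0.9998 -0.0089 -0.0187]]
grasp in tool [ 0.1425 -0.0185  0.2666]
[-0.0078 -0.3592  0.0302]
```

Request:
move_arm --pt "-0.001 -0.03 0.006 0" --pt "-0.001 -0.036 0.006 0" --pt "-0.001 -0.036 0.006 0" --pt "-0.001 -0.036 0.006 0" --pt "-0.001 -0.036 0.003 0"

```text
t: 17.4
tool_pos: [0.4736, -0.0936, 0.244]
eef_rot: [-0.094, 0.708, 0.086, 0.695]
force: [0.3, -0.0, -1.7]
opening: 0.0535
```

Request:
move_arm --pt "-0.001 -0.036 0.003 0" --pt "-0.001 -0.036 0 0" --pt "-0.001 -0.036 0 0" --pt "0 -0.036 0 0" --pt "0 -0.03 0 0"

```text
t: 17.9
tool_pos: [0.5198, -0.2619, 0.2475]
eef_rot: [-0.094, 0.709, 0.085, 0.694]
force: [0.4, 0.5, -2.5]
opening: 0.0534
```

```bash
python3 st.py; python3 go.py .5236 -.2705 .25;python3 - <<'E'
from plant import *
import cv2,numpy as np
a=grab_frame("side")["pixels"];b=grab_frame("scene")["pixels"]
c=lambda i,x,y:cv2.resize(i[y:y+180,x:x+130],None,fx=3,fy=3,interpolation=cv2.INTER_CUBIC)
cv2.imwrite("pics/p1.png",np.hstack([c(a,250,80),c(b,290,90)]))
E
```

```text
17.9 [ 0.5198 -0.2619  0.2475] [ 1.0947  0.6643 -1.1703  1.8634  0.7002  1.1189  1.4757] [ 0.3527  0.4774 -2.4639] 0.05344514955454007
[[-0.0193 -0.2509  0.9678]
 [-0.0144  0.968   0.2507]
 [-0.9997 -0.0091 -0.0222]]
grasp in tool [0.1469 0.3315 0.2384]
[-0.0024 -0.0093  0.0015]
```

View pics/p1.png

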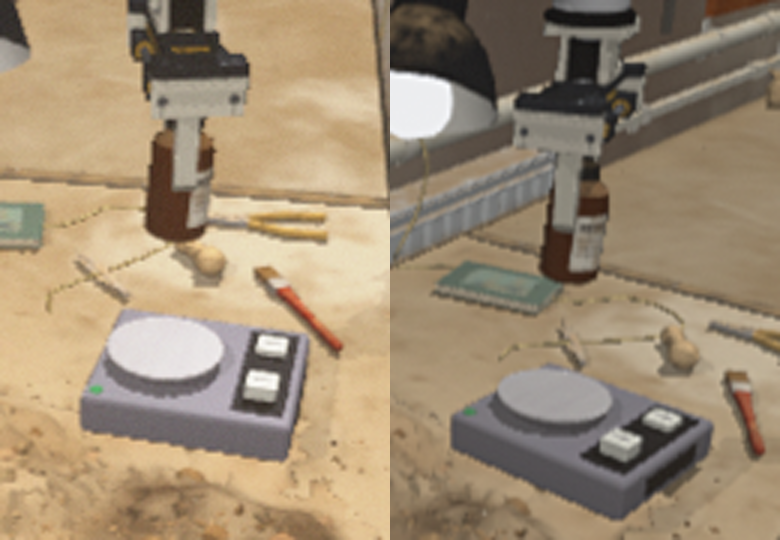

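The view shows the left key up and the right key down. The bottle is held nearly upright above the pan. Centre, then lower it.

Request:
move_arm --pt "0 -0.009 0.001 0" --pt "0.03 0 -0.001 0" --pt "0.03 0 -0.001 0" --pt "0.025 0 0 0" --pt "0.015 0 0 0"

```text
t: 18.5
tool_pos: [0.5184, -0.269, 0.1464]
eef_rot: [-0.093, 0.709, 0.087, 0.694]
force: [0.1, 0.2, -1.7]
opening: 0.0536
```

Request:
move_arm --pt "0.006 0 0 0" --pt "0.003 0 0 0" --pt "0.003 0 0 0" --pt "0.002 0 0 0" --pt "0 0 0 0"

```text
t: 19.0
tool_pos: [0.5188, -0.2699, 0.1342]
eef_rot: [-0.092, 0.708, 0.086, 0.695]
force: [-0.5, -1.1, -2.0]
opening: 0.0532
```

```bash
python3 st.py; python3 go.py .5236 -.2705 .121
```

```text
19.0 [ 0.5188 -0.2699  0.1342] [ 1.0322  0.7883 -1.0575  1.9606  0.873   0.9597  1.3475] [-0.4881 -1.0803 -2.0178] 0.053248024412325845
[[-0.0171 -0.2508  0.9679]
 [-0.0104  0.968   0.2506]
 [-0.9998 -0.0058 -0.0192]]
grasp in tool [0.0354 0.3379 0.2387]
[ 0.0131 -0.0017  0.0047]
```

Request:
move_arm --pt "0.002 0 0 0" --pt "0.002 0 0 0" --pt "0.002 0 0 0" --pt "0.002 0 0 0" --pt "0 0 0 0"

```text
t: 19.5
tool_pos: [0.5184, -0.2698, 0.1255]
eef_rot: [-0.092, 0.708, 0.087, 0.695]
force: [0.1, -0.5, -2.5]
opening: 0.0537
```

Request:
move_arm --pt "0.001 0 0 0" --pt "0.001 0 0 0" --pt "0.001 0 0 0" --pt "0 0 0 0" --pt "0 0 0 0"

```text
t: 20.0
tool_pos: [0.5191, -0.2696, 0.1238]
eef_rot: [-0.092, 0.708, 0.087, 0.695]
force: [-1.3, 1.6, 7.3]
opening: 0.0533
```

Request:
move_arm --pt "0 0 0 0" --pt "0 0 0 0" --pt "0.001 0 0 0" --pt "0.001 0 0 0" --pt "0 0 0 0" --grip_force 3

```text
t: 20.5
tool_pos: [0.5186, -0.2697, 0.1207]
eef_rot: [-0.092, 0.708, 0.087, 0.695]
force: [1.6, 2.7, 3.3]
opening: 0.0535
```

```bash
python3 st.py
```

```text
20.5 [ 0.5186 -0.2697  0.1207] [ 1.0227  0.8034 -1.0422  1.9702  0.8952  0.9417  1.3298] [1.5632 2.6901 3.2846] 0.05350540700745851
[[-0.0174 -0.2511  0.9678]
 [-0.0097  0.968   0.2509]
 [-0.9998 -0.005  -0.0193]]
grasp in tool [0.0222 0.3374 0.2387]
```

Now open a little and check the bottle before retreating.

Request:
move_arm --pt "0 0 0 0" --pt "0 0 0 0" --pt "0 0 0 0" --pt "0 0 0 0" --pt "0 0 0 0" --claw 0.75

```text
t: 21.0
tool_pos: [0.5183, -0.2701, 0.1207]
eef_rot: [-0.092, 0.708, 0.087, 0.695]
force: [-0.1, -1.2, 0.4]
opening: 0.0695
```

```bash
python3 st.py;python3 - <<'E'
from plant import *
import cv2,numpy as np
a=grab_frame("side")["pixels"];b=grab_frame("scene")["pixels"]
c=lambda i,x,y:cv2.resize(i[y:y+140,x:x+130],None,fx=3,fy=3,interpolation=cv2.INTER_CUBIC)
cv2.imwrite("pics/p2.png",np.hstack([c(a,250,110),c(b,290,130)]))
E
```

```text
21.0 [ 0.5183 -0.2701  0.1207] [ 1.023   0.8033 -1.0419  1.9703  0.8953  0.9421  1.3299] [-0.0833 -1.1749  0.3794] 0.06954901814451131
[[-0.0179 -0.2507  0.9679]
 [-0.0101  0.968   0.2506]
 [-0.9998 -0.0053 -0.0199]]
grasp in tool [0.0219 0.3378 0.239 ]
```

View pics/p2.png

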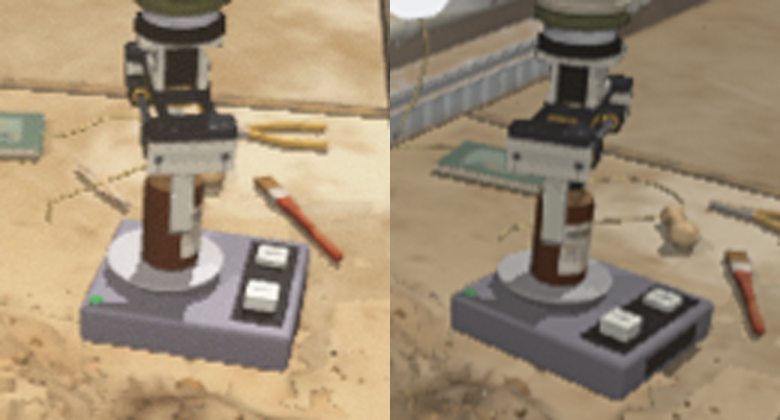

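The bottle stands upright near the middle of the pan and the fingers are clear, so I'm lifting straight up.

Request:
move_arm --pt "-0.01 0 0 0" --pt "-0.02 0 0 0" --pt "-0.03 0 0 0" --pt "-0.04 0 0 0" --pt "-0.04 0 0 0"

```text
t: 21.6
tool_pos: [0.5207, -0.2681, 0.2628]
eef_rot: [-0.092, 0.708, 0.087, 0.695]
force: [0.0, -0.0, 0.0]
opening: 0.0696
```

Request:
move_arm --pt "-0.02 0 0 0" --pt "0 0 0 0" --pt "0 0 0 0" --pt "0 0 0 0" --pt "0 0 0 0"

```text
t: 22.1
tool_pos: [0.5207, -0.2683, 0.2794]
eef_rot: [-0.092, 0.709, 0.087, 0.694]
force: [0.9, -0.4, -0.6]
opening: 0.0692
```

```bash
python3 st.py;python3 - <<'E'
from plant import *
from h import *
import cv2
a=grab_frame("side")["pixels"];b=grab_frame("scene")["pixels"]
for n,p in [('base',[.5236,-.2705,.061]),('cap',[.5236,-.2705,.166])]: print(n,proj('side',p),proj('scene',p))
c=lambda i,x,y,w,h:cv2.resize(i[y:y+h,x:x+w],None,fx=3,fy=3,interpolation=cv2.INTER_CUBIC)
cv2.imwrite("pics/p3.png",np.vstack([np.hstack([c(a,270,130,130,100),c(b,305,150,130,100)]),np.hstack([c(a,120,230,130,100),c(b,110,205,130,100)])]))
E
```

```text
22.1 [ 0.5207 -0.2683  0.2794] [ 1.1216  0.6399 -1.1962  1.817   0.6575  1.1725  1.527 ] [ 0.8807 -0.3678 -0.5693] 0.06921591475346277
[[-0.0195 -0.2511  0.9678]
 [-0.0091  0.9679  0.251 ]
 [-0.9998 -0.0039 -0.0211]]
grasp in tool [0.1808 0.3372 0.2398]
base [304.2221 195.4777] [344.5566 220.8408]
cap [306.0983 161.7315] [348.1737 187.0182]
```

View pics/p3.png

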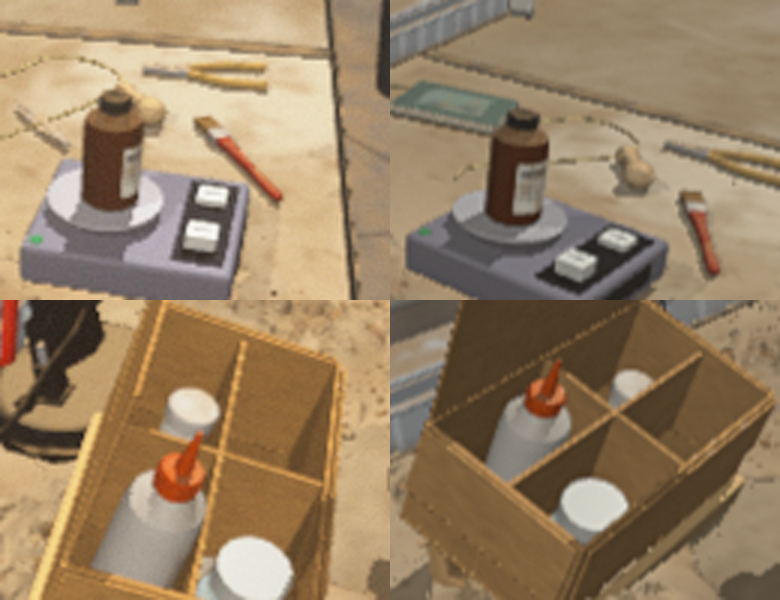

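The bottle stands upright on the pan with its cap within 3 px of the prediction, about 5 mm off centre. The right key is down and the left is up, and the jar, glue bottle and vial look untouched. Handing in.

```bash
python3 -c "
from plant import *
print(hand_in())"
```

```text
the job is handed in; nothing more can be done
None
```

The job is handed in at about 22 s of the 58 s allowed. The bottle stands upright and free on the pan, with the right-hand key down. I have no verdict, because handing in reports none.

- **Key:** I pressed the right-hand key until the force rose to 26 N, with the fingertip at the 57.5 mm full-travel height. Later pictures show that key down and the left one up.
- **Getting the slant:** The moves offer no tilt, so I pushed the arm against its joint limits to tip the tool to about 22°, and later to bring it back upright.
- **Drawing out:** The tool had dropped to 20° when I gripped the bottle, against the carton's 25°. The bottle came out in the gripper with only about 2–3 N showing at the wrist.
- **Placing:** I lowered it until the pan took the load at about 7 N, eased the grip, opened the fingers and lifted straight up.

**Last checks:** The cap was about 5 mm from its expected place over the pan's centre; 28 mm is allowed. The jar, glue bottle and vial looked unmoved by eye, but I did not measure them. The gripper is about 0.16 m above where it let go and shows no contact force.

**Possible fail:** While the arm was against its limits, joint 6 read up to 1.862 against its stated 1.86, and down to 0.1065 against 0.11. If the range check is strict and unrounded, that could count as passing a joint's range.

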